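# Sort the look-alike glaze jars by weight

## Robot

A 6-joint arm with a two-finger parallel gripper is mounted at the origin on the work surface. World frame = base frame: x ahead of the robot, y to its left, z up, the work surface at z = 0. Lengths are in mm, angles in rad, forces in N, time in s.
With the tool pointing down it reaches from about 350 to 975 mm from the base axis. Payload 7.1 kg.
Tool frame: the origin (TCP) lies midway between the tips of the shut fingers; the grasp point (between the pads) lies 19 mm behind it; z points along the fingers, y is the line along which they close (so a half turn about z gives the same grasp; the last joint's range is limited). The gripper opens to 88 mm and grips with 3 to 60 N. Pads are 20 mm wide; open, the fingers measure 115 mm over their backs; the gripper's body (75 mm by 178 mm) begins 61 mm behind the grasp point.
Start: joints at [-1.228, 0.423, 1.63, -0, 1.089, -0.019], TCP at [221.24, -584.515, 222.675] pointing down, gripper open.
Joint ranges: [-3, 3], [-0.9, 2.11], [0.09, 2.58], [-1.31, 4.45], [0.11, 2.69], [-2.54, 2.54]. Speed limits (rad/s): [2.39, 2.39, 3.01, 3.14, 3.14, 3.14].

## Interface

Orientations are given as a rotation vector (axis times angle).
In Python, from workcell import ctrl gives the robot as it stands.
- The arm moves only by the shell command python3 -m inch 'ROWS' [OPENING]. ROWS is JSON, a list of rows, each an object with "xyz": the shift along the tool's x, y, z in mm, a list of three; "rot": the turn, a rotation vector about the tool's x, y, z in rad, a list of three. In form: [{"xyz": [dx, dy, dz], "rot": [ax, ay, az]}, ...]. A call has 1 to 12 rows; each row is the pose to reach, as a shift and turn from the pose commanded when the call began, along the tool's axes at that moment; what a row does not reach only later rows make up. A row lasts 1/12 s, in which the tool goes at most 41.7 mm and 7.16 degrees, less where a joint would pass 70% of its speed; a pose out of reach is approached as far as the arm can. A call with a gripper value outside its range is refused whole. OPENING is the closure in counts, from 0 (fully open) to 255 (shut), set as the call begins (- or left out, the last holds). The fingers move at their own pace and stop on an object; the grip force is fixed at half the most. Time passes only in rows, so rows that repeat a pose let the fingers close. It gives the time, the measured TCP pose, the force, the opening and the grip force at its end, in the units of the state.
- ctrl.get_obs(): the state, without advancing time (a new reading comes with each control period).
- ctrl.get_image(name): name is "scene" or "top"; returns the picture (400x640x3 uint8, red, green, blue); there is no depth.
- ctrl.camera_model(name): a dict with "fx", "fy", "cx", "cy" (pixels), "k1" (the pictures are not rectified: a ray, as slopes to the right and down, at radius r is drawn at 1 + k1 r^2 times it, then the intrinsics apply), "position" and "attitude" of the camera in the world. Camera axes: x right, y up, looking along -z (the intrinsics and any distortion apply to the point x, -y, -z); pixel columns grow to the right and rows downward; lengths in mm; the calibration is good to about 2 mm. A picture is of the moment at which its call begins. camera_model takes no time and is no camera call.
- ctrl.close_job(): hands the job in; it is judged then, once.
The state is a dict: "t": time; "qpos": joint angles; "qvel": joint speeds; "joint_torque": joint torques, N m; "ee_pos": TCP position; "orientation": TCP orientation; "ft_force": force on the tool from outside, world axes, zero at the start; "moment": the same for the moment, N m; "width": finger opening in mm; "grasp_force": force on a finger pad.
Only numpy, scipy, OpenCV 4.12 (cv2) and the standard library are available. Lean on these libraries where they do the work, as an engineer would, in place of code of your own. Each camera call takes 0.05 s, during which the arm holds its last target. There are 200 camera calls.

## Task

Three look-alike lidded jars of pressed glaze cakes stand on the pottery table: one is full, one half full, one empty, and only their weight tells which. Lift them to feel which is which, then stand the full jar on the board of the banding wheel and the empty one in the refill tray, leaving the half-full one standing on the table. Keep the jars upright, set them down gently, and leave the bowl, the modelling knife and the wooden rib where they lie.

Things in the scene. Friction and masses are not known exactly. Their poses are not given: they have to be found in the camera images.
- jar_a_mid (a point): one of three look-alike grey stoneware jars, a plain upright cylinder 56 mm in diameter and 80 mm tall with a flat lid that stays on; this point is its centre, 40 mm above its underside. What is inside cannot be seen, and which of the three is which changes every time: the full one weighs about 0.6 kg in all, the half-full one about 0.37 kg, the empty one about 0.18 kg
- jar_b_mid (a point): one of three look-alike grey stoneware jars, a plain upright cylinder 56 mm in diameter and 80 mm tall with a flat lid that stays on; this point is its centre, 40 mm above its underside. What is inside cannot be seen, and which of the three is which changes every time: the full one weighs about 0.6 kg in all, the half-full one about 0.37 kg, the empty one about 0.18 kg
- jar_c_mid (a point): one of three look-alike grey stoneware jars, a plain upright cylinder 56 mm in diameter and 80 mm tall with a flat lid that stays on; this point is its centre, 40 mm above its underside. What is inside cannot be seen, and which of the three is which changes every time: the full one weighs about 0.6 kg in all, the half-full one about 0.37 kg, the empty one about 0.18 kg
- wheel: banding wheel (a low turntable, locked, fixed to the table) carrying a square wooden board 190 x 190 mm; origin under its centre, on the table; x and y run along the board's sides
- board_top (a point): centre of the upper face of the board on the banding wheel, 70 mm above the table
- tray: refill tray: low grey plastic tray, fixed, 220 mm along its x, 170 mm along its y, walls 18 mm high and 5 mm thick; origin under its centre. A small bowl stands in the half towards its +x; the half towards its -x is free
- tray_floor (a point): centre of the tray's inner floor, 5 mm above the table
- table: the work table; its top is the work surface
- bowl: bystander: small buff bowl standing in the tray, 68 mm across, 35 mm tall; origin under its centre
- knife: bystander: wooden modelling knife lying flat among the jars, 145 mm along its y (from -55 to +90 mm of its origin), 12 mm wide, 8 mm thick
- rib: bystander: flat wooden rib lying among the jars, 90 mm along its y, 22 mm wide, 7 mm thick
Not all that is in view belongs to the job. Leave any pink or yellow look-alike of the part that bears jar_a_mid alone. What is shaped like the part that bears jar_c_mid but green or red is not meant.

How it is judged:
By the outcome, as a careful person would: the job done as asked, in the order asked, and still so for the second after the job is handed in, with the robot touching nothing.
It also fails if it takes over 69 s, if anything falls off the work surface, if the arm or the gripper's body presses on something with over 40 N, if the wrist force passes 120 N, or if a joint passes its speed limit or range.

## Working session

There is one attempt and no reset: what is moved stays moved. The work goes in short steps, Python scripts to look and compute and a shell command to move; the robot and the scene stay as the last step left them, time stands still between calls to the robot, and variables do not carry over. Pictures are saved under pics/ and viewed, at most 10 in all, crops included, and the job is handed in when it is done.

```bash
mkdir -p pics; python3 - <<'E'
from workcell import ctrl
import cv2
for n in("scene","top"):
    cv2.imwrite(f"pics/{n}0.png",ctrl.get_image(n)[:,:,::-1]); print(n,ctrl.camera_model(n))
print(ctrl.get_obs())
E
```

```text
scene {'fx': 363.6429799249661, 'fy': 363.6429799249661, 'cx': 320.04796234846907, 'cy': 198.87148940132354, 'k1': -0.061665592900892734, 'position': array([1026.0214413 ,    2.49917036,  680.16358475]), 'attitude': array([0.51384367, 0.50883031, 1.44506916])}
top {'fx': 377.4626256442891, 'fy': 377.4626256442891, 'cx': 319.0429967876962, 'cy': 191.98530148461214, 'k1': 0.02778930594681673, 'position': array([5.02893550e+02, 9.49322388e-02, 9.06058203e+02]), 'attitude': array([ 0.04718712, -0.01203561, -1.57202948])}
{'t': 0.1, 'qpos': array([-1.22798374e+00,  4.23759076e-01,  1.63060109e+00,  1.70764730e-05,
        1.08860062e+00, -1.89985816e-02]), 'qvel': array([-0.00057465, -0.00076257, -0.00242999, -0.00093818,  0.00038757,
       -0.00100017]), 'joint_torque': array([-9.74571522e-04, -5.45614600e+01, -2.74325430e+01,  6.45045494e-02,
        1.88511098e-02, -5.42910186e-05]), 'ee_pos': array([ 221.09207341, -584.05499863,  221.98767563]), 'orientation': array([-3.08899713e+00, -5.64981150e-01,  3.22844450e-04]), 'ft_force': array([ 1.11876155, -1.03749375, -0.29417316]), 'moment': array([0.0316127 , 0.02225714, 0.03446756]), 'grasp_force': 0.0, 'width': 87.76877087505926}
```

View pics/scene0.png

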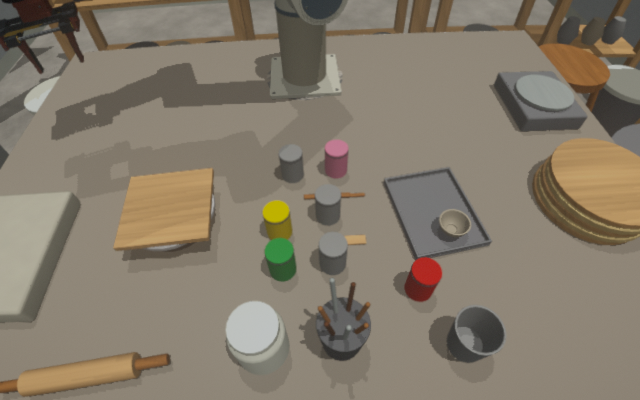

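View pics/top0.png

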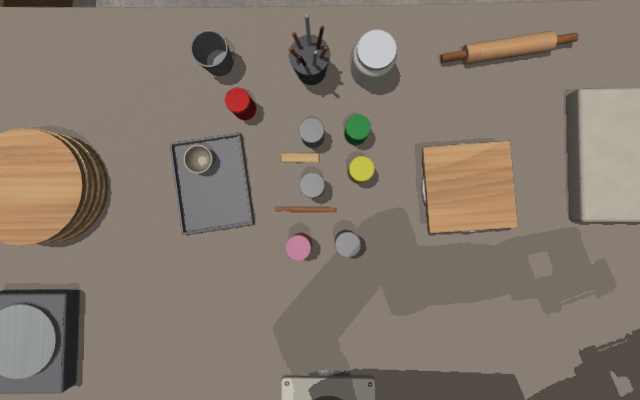

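The scene view shows three grey jars at (291,164), (328,205) and (333,253). The top view shows their lids at about (348,244), (312,185) and (312,131). The pink (298,247), yellow (361,168), green (357,129) and red (240,101) ones are decoys. The board is at (470,187), and the tray is at (213,184) with its bowl at (198,160), so the free half is lower in the image.

```bash
cat > h.py <<'E'
import numpy as np, cv2
from scipy.spatial.transform import Rotation as R
from workcell import ctrl
def ray(n,u,v):
    m=ctrl.camera_model(n); K=np.array([[m['fx'],0,m['cx']],[0,m['fy'],m['cy']],[0,0,1]])
    x,y=cv2.undistortPoints(np.array([[[u,v]]],float),K,np.array([m['k1'],0,0,0,0.]))[0,0]
    return np.array(m['position']),R.from_rotvec(m['attitude']).apply([x,-y,-1])
def onz(n,u,v,z):
    p,d=ray(n,u,v); return p+d*(z-p[2])/d[2]
def proj(n,P):
    m=ctrl.camera_model(n); c=R.from_rotvec(m['attitude']).inv().apply(np.array(P)-m['position'])
    x,y=c[0]/-c[2],-c[1]/-c[2]; s=1+m['k1']*(x*x+y*y)
    return m['fx']*x*s+m['cx'],m['fy']*y*s+m['cy']
def totool(w):  # world vector -> tool axes
    return R.from_rotvec(ctrl.get_obs()['orientation']).inv().apply(w)
E
python3 - <<'E'
from h import *
im=cv2.imread('pics/top0.png'); hsv=cv2.cvtColor(im,cv2.COLOR_BGR2HSV)
for u,v in [(312,131),(312,185),(348,244),(285,300),(298,247),(330,330),(213,200),(330,160)]: print((u,v),hsv[v,u])
def cc(mask,lo,name):
    n,l,s,c=cv2.connectedComponentsWithStats(mask.astype(np.uint8))
    for i in range(1,n):
        if s[i,4]>lo: print(name,s[i],c[i].round(1))
H,S,V=[hsv[...,i].astype(int) for i in range(3)]
m=(S<28)&(V>95); m[:,:270]=0; m[:,400:]=0; m[:100]=0;m[270:]=0
cc(m,40,'lid')
m=(H>8)&(H<22)&(S>85)&(V>70); m2=m.copy(); m2[:,:270]=0; m2[:100]=0; m2[270:]=0; m2[:,530:]=0
cc(m2,40,'wood')
mm=m2.astype(np.uint8); 
for c in cv2.findContours(mm,0,2)[0]:
    if cv2.contourArea(c)>60: 
        b=cv2.boxPoints(cv2.minAreaRect(c)); a=cv2.contourArea(c)
        z=70 if a>3000 else 8
        print(a,[onz('top',*p,z).round()[:2].tolist() for p in b])
c=im[90:290,160:540]; cv2.imwrite('pics/c1.png',cv2.resize(c,None,fx=2.1,fy=2.1,interpolation=2))
E
```

```text
(312, 131) [  0   3 148]
(312, 185) [  0   3 152]
(348, 244) [  0   3 147]
(285, 300) [ 15  37 137]
(298, 247) [168  85 191]
(330, 330) [ 16  41 118]
(213, 200) [130   6 125]
(330, 160) [ 15  38 136]
lid [299 117  26  26 506] [311.  129.6]
lid [299 172  26  26 515] [311.4 184.6]
lid [335 232  26  26 520] [347.2 244.3]
wood [ 422  141   96   92 7669] [469.2 186.8]
wood [281 153  38  10 341] [299.9 157.1]
wood [275 207  61   5 286] [306.2 208.9]
223.0 [[501.0, 125.0], [501.0, -18.0], [492.0, -18.0], [492.0, 125.0]]
296.0 [[630.0, 111.0], [630.0, 23.0], [608.0, 23.0], [609.0, 111.0]]
7496.0 [[633.0, -207.0], [648.0, -399.0], [458.0, -411.0], [442.0, -220.0]]
```

View pics/c1.png

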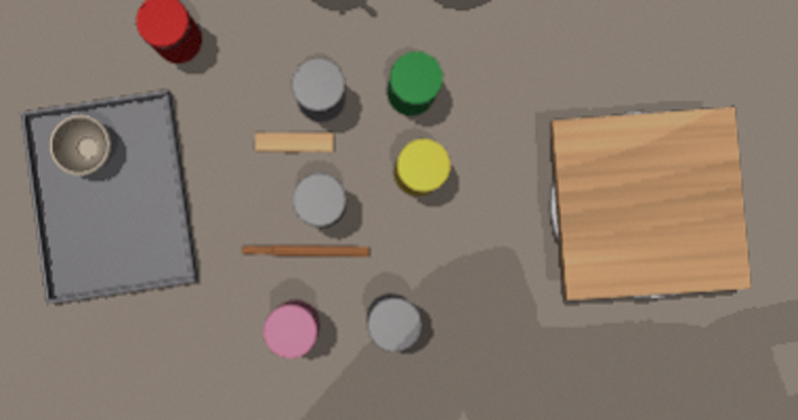

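The crop confirms the three grey lids at original pixels (311,130), (311,185) and (347,244). They are the only grey jars. The knife (306,209) and rib (300,157) lie between them.

```bash
python3 - <<'E'
from h import *
im=cv2.imread('pics/top0.png'); hsv=cv2.cvtColor(im,cv2.COLOR_BGR2HSV)
for n,p in dict(j1=(311.5,129.5),j2=(311.5,184.7),j3=(347.3,244.5)).items(): print(n,onz('top',*p,80).round(1),'scene px of lid',np.round(proj('scene',onz('top',*p,80)),1))
H,S,V=[hsv[...,i].astype(int) for i in range(3)]
for n,m in dict(pink=(H>155)&(S>60),yel=(H>20)&(H<35)&(S>150),green=(H>50)&(H<80)&(S>100)).items():
    m[:,:270]=0;m[:,400:]=0
    c=max(cv2.findContours(m.astype(np.uint8),0,2)[0],key=cv2.contourArea); print(n,onz('top',*cv2.minEnclosingCircle(c)[0],80).round())
# tray: outer rim corners from crop
for q in [(22,112),(168,91),(197,282),(50,301)]:
    print('tray',onz('top',160+q[0]/2.1,90+q[1]/2.1,18).round())
print('bowl',onz('top',160+80/2.1,90+145/2.1,35).round())
print('tool axes',R.from_rotvec(ctrl.get_obs()['orientation']).as_matrix().round(3))
print('base px',[np.round(proj('scene',onz('top',*p,80)-[0,0,80])) for p in [(311.5,129.5),(311.5,184.7),(347.3,244.5)]])
E
```

```text
j1 [671.9  35.   80. ] scene px of lid [331.3 244.1]
j2 [550.1  35.1  80. ] scene px of lid [326.7 194.1]
j3 [419.7 -42.8  80. ] scene px of lid [289.3 152.3]
pink [416.  64.  80.]
yel [583. -72.  80.]
green [671. -65.  80.]
tray [653. 373.  18.]
tray [676. 208.  18.]
tray [461. 174.  18.]
tray [440. 339.  18.]
bowl [613. 301.  35.]
tool axes [[ 0.935  0.354 -0.   ]
 [ 0.354 -0.935  0.001]
 [ 0.    -0.001 -1.   ]]
base px [array([331., 264.]), array([327., 216.]), array([292., 175.])]
```

```bash
python3 -m inch '[{"xyz":[283,-327,0],"rot":[0,0,0]},{"xyz":[283,-327,0],"rot":[0,0,0]},{"xyz":[283,-327,0],"rot":[0,0,0]},{"xyz":[283,-327,0],"rot":[0,0,0]},{"xyz":[283,-327,0],"rot":[0,0,0]},{"xyz":[283,-327,0],"rot":[0,0,0]},{"xyz":[283,-327,0],"rot":[0,0,0]},{"xyz":[283,-327,0],"rot":[0,0,0]},{"xyz":[283,-327,0],"rot":[0,0,0]},{"xyz":[283,-327,0],"rot":[0,0,0]},{"xyz":[283,-327,0],"rot":[0,0,0]},{"xyz":[283,-327,0],"rot":[0,0,0]}]' 0
```

```text
t: 1.1
ee_pos: [370.6, -175.6, 222.5]
orientation: [-3.088, -0.572, 0.0]
ft_force: [-0.2, -0.1, 0.2]
width: 88.0
grasp_force: 0.0
```

```bash
python3 -m inch '[{"xyz":[35,-40,0],"rot":[0,0,0]},{"xyz":[65,-75,0],"rot":[0,0,0]},{"xyz":[94,-109,10],"rot":[0,0,0]},{"xyz":[94,-109,20],"rot":[0,0,0]},{"xyz":[94,-109,40],"rot":[0,0,0]},{"xyz":[94,-109,75],"rot":[0,0,0]},{"xyz":[94,-109,85],"rot":[0,0,0]},{"xyz":[94,-109,95],"rot":[0,0,0]},{"xyz":[94,-109,95],"rot":[0,0,0]}]'; python3 - <<'E'
from h import *
o=ctrl.get_obs(); print(totool(np.array([419.7,-42.8,30])-o['ee_pos']).round(1))
E
```

```text
t: 1.85
ee_pos: [418.1, -43.8, 125.8]
orientation: [-3.089, -0.564, 0.006]
ft_force: [-0.2, -0.5, 0.2]
width: 87.6
grasp_force: 0.0
[ 2.2 -0.2 95.7]
```

```bash
python3 -m inch '[{"xyz":[1,0,30],"rot":[0,0,0]},{"xyz":[1,0,60],"rot":[0,0,0]},{"xyz":[1,0,85],"rot":[0,0,0]},{"xyz":[1,0,96],"rot":[0,0,0]},{"xyz":[1,0,96],"rot":[0,0,0]},{"xyz":[1,0,96],"rot":[0,0,0]}]'; python3 -m inch '[{"xyz":[0,0,0],"rot":[0,0,0]},{"xyz":[0,0,0],"rot":[0,0,0]},{"xyz":[0,0,0],"rot":[0,0,0]},{"xyz":[0,0,0],"rot":[0,0,0]},{"xyz":[0,0,0],"rot":[0,0,0]},{"xyz":[0,0,0],"rot":[0,0,0]},{"xyz":[0,0,0],"rot":[0,0,0]}]' 255
```

```text
t: 2.35
ee_pos: [420.5, -43.4, 31.7]
orientation: [-3.09, -0.564, 0.001]
ft_force: [-0.2, -0.4, 0.2]
width: 88.2
grasp_force: 0.0
t: 2.93
ee_pos: [420.9, -43.1, 32.2]
orientation: [3.09, 0.566, 0.002]
ft_force: [0.4, -1.4, 8.0]
width: 56.5
grasp_force: 30.0
```

```bash
python3 -m inch '[{"xyz":[0,0,-3],"rot":[0,0,0]},{"xyz":[0,0,-10],"rot":[0,0,0]},{"xyz":[0,0,-20],"rot":[0,0,0]},{"xyz":[0,0,-27],"rot":[0,0,0]},{"xyz":[0,0,-30],"rot":[0,0,0]},{"xyz":[0,0,-30],"rot":[0,0,0]},{"xyz":[0,0,-30],"rot":[0,0,0]},{"xyz":[0,0,-30],"rot":[0,0,0]},{"xyz":[0,0,-30],"rot":[0,0,0]}]';  python3 -m inch '[{"xyz":[0,0,0],"rot":[0,0,0]},{"xyz":[0,0,0],"rot":[0,0,0]}]'
```

```text
t: 3.68
ee_pos: [420.2, -42.9, 61.4]
orientation: [-3.09, -0.565, 0.001]
ft_force: [0.0, -0.0, -5.5]
width: 56.1
grasp_force: 30.0
t: 3.85
ee_pos: [420.2, -42.9, 61.4]
orientation: [-3.09, -0.565, 0.001]
ft_force: [-0.2, 0.0, -6.0]
width: 55.9
grasp_force: 30.0
```

It reads 6.0 N, so this jar is the full one. I'll set it back and feel the other two, then deliver.

```bash
python3 -m inch '[{"xyz":[0,0,8],"rot":[0,0,0]},{"xyz":[0,0,17],"rot":[0,0,0]},{"xyz":[0,0,23],"rot":[0,0,0]},{"xyz":[0,0,26],"rot":[0,0,0]},{"xyz":[0,0,28],"rot":[0,0,0]},{"xyz":[0,0,29],"rot":[0,0,0]},{"xyz":[0,0,29],"rot":[0,0,0]},{"xyz":[0,0,29],"rot":[0,0,0]}]';  python3 -m inch '[{"xyz":[0,0,0],"rot":[0,0,0]},{"xyz":[0,0,0],"rot":[0,0,0]},{"xyz":[0,0,0],"rot":[0,0,0]},{"xyz":[0,0,0],"rot":[0,0,0]},{"xyz":[0,0,0],"rot":[0,0,0]},{"xyz":[0,0,0],"rot":[0,0,0]}]' 0
python3 - <<'E'
from h import *
o=ctrl.get_obs(); print(totool(np.array([550.1,35.1,125])-o['ee_pos']).round(1))
E
```

```text
t: 4.52
ee_pos: [420.6, -43.0, 32.7]
orientation: [3.09, 0.565, 0.001]
ft_force: [0.9, -0.1, -5.7]
width: 56.6
grasp_force: 30.0
t: 5.02
ee_pos: [420.6, -43.0, 32.8]
orientation: [3.09, 0.565, 0.001]
ft_force: [-0.3, 0.4, -0.7]
width: 87.4
grasp_force: 0.0
[148.8 -27.1 -92.1]
```

```bash
python3 -m inch '[{"xyz":[0,0,-25],"rot":[0,0,0]},{"xyz":[0,0,-60],"rot":[0,0,0]},{"xyz":[0,0,-92],"rot":[0,0,0]},{"xyz":[15,-3,-92],"rot":[0,0,0]},{"xyz":[50,-9,-92],"rot":[0,0,0]},{"xyz":[88,-16,-92],"rot":[0,0,0]},{"xyz":[125,-23,-92],"rot":[0,0,0]},{"xyz":[145,-26,-92],"rot":[0,0,0]},{"xyz":[149,-27,-92],"rot":[0,0,0]},{"xyz":[149,-27,-92],"rot":[0,0,0]},{"xyz":[149,-27,-92],"rot":[0,0,0]}]'
python3 - <<'E'
from h import *
o=ctrl.get_obs(); print(totool(np.array([550.1,35.1,31])-o['ee_pos']).round(1))
E
```

```text
t: 5.93
ee_pos: [548.8, 34.9, 123.8]
orientation: [-3.09, -0.566, 0.004]
ft_force: [-0.5, -0.1, 0.4]
width: 87.5
grasp_force: 0.0
[ 1.5  0.3 92.8]
```

```bash
python3 -m inch '[{"xyz":[1,0,30],"rot":[0,0,0]},{"xyz":[1,0,60],"rot":[0,0,0]},{"xyz":[1,0,82],"rot":[0,0,0]},{"xyz":[1,0,92],"rot":[0,0,0]},{"xyz":[1,0,92],"rot":[0,0,0]},{"xyz":[1,0,92],"rot":[0,0,0]}]'; python3 -m inch '[{"xyz":[0,0,0],"rot":[0,0,0]},{"xyz":[0,0,0],"rot":[0,0,0]},{"xyz":[0,0,0],"rot":[0,0,0]},{"xyz":[0,0,0],"rot":[0,0,0]},{"xyz":[0,0,0],"rot":[0,0,0]},{"xyz":[0,0,0],"rot":[0,0,0]},{"xyz":[0,0,0],"rot":[0,0,0]}]' 255;  python3 -m inch '[{"xyz":[0,0,-3],"rot":[0,0,0]},{"xyz":[0,0,-10],"rot":[0,0,0]},{"xyz":[0,0,-20],"rot":[0,0,0]},{"xyz":[0,0,-27],"rot":[0,0,0]},{"xyz":[0,0,-30],"rot":[0,0,0]},{"xyz":[0,0,-30],"rot":[0,0,0]},{"xyz":[0,0,-30],"rot":[0,0,0]},{"xyz":[0,0,-30],"rot":[0,0,0]},{"xyz":[0,0,-30],"rot":[0,0,0]},{"xyz":[0,0,-30],"rot":[0,0,0]},{"xyz":[0,0,-30],"rot":[0,0,0]}]'
```

```text
t: 6.43
ee_pos: [550.5, 34.9, 32.8]
orientation: [-3.09, -0.564, 0.002]
ft_force: [-0.1, 0.5, 0.4]
width: 87.7
grasp_force: 0.0
t: 7.02
ee_pos: [551.6, 35.4, 33.2]
orientation: [3.09, 0.565, 0.001]
ft_force: [0.7, -0.8, 4.2]
width: 54.8
grasp_force: 30.0
t: 7.93
ee_pos: [551.0, 35.4, 62.4]
orientation: [-3.09, -0.565, 0.001]
ft_force: [0.4, 0.4, -1.8]
width: 54.9
grasp_force: 30.0
```

It reads 1.8 N, so this jar is the empty one. I'll set it back and check the third.

```bash
python3 -m inch '[{"xyz":[0,0,8],"rot":[0,0,0]},{"xyz":[0,0,17],"rot":[0,0,0]},{"xyz":[0,0,23],"rot":[0,0,0]},{"xyz":[0,0,26],"rot":[0,0,0]},{"xyz":[0,0,28],"rot":[0,0,0]},{"xyz":[0,0,29],"rot":[0,0,0]},{"xyz":[0,0,29.5],"rot":[0,0,0]},{"xyz":[0,0,30],"rot":[0,0,0]},{"xyz":[0,0,30],"rot":[0,0,0]}]';  python3 -m inch '[{"xyz":[0,0,0],"rot":[0,0,0]},{"xyz":[0,0,0],"rot":[0,0,0]},{"xyz":[0,0,0],"rot":[0,0,0]},{"xyz":[0,0,0],"rot":[0,0,0]},{"xyz":[0,0,0],"rot":[0,0,0]},{"xyz":[0,0,0],"rot":[0,0,0]}]' 0
python3 - <<'E'
from h import *
o=ctrl.get_obs(); print(totool(np.array([671.9,35,125])-o['ee_pos']).round(1))
E
```

```text
t: 8.68
ee_pos: [551.0, 35.4, 33.1]
orientation: [-3.09, -0.565, 0.0]
ft_force: [-2.5, 0.4, 1.8]
width: 55.2
grasp_force: 30.0
t: 9.18
ee_pos: [551.3, 35.4, 32.7]
orientation: [3.09, 0.565, 0.0]
ft_force: [-0.2, -0.5, -0.4]
width: 87.3
grasp_force: 0.0
[112.7  43.1 -92.3]
```

```bash
python3 -m inch '[{"xyz":[0,0,-25],"rot":[0,0,0]},{"xyz":[0,0,-60],"rot":[0,0,0]},{"xyz":[0,0,-92],"rot":[0,0,0]},{"xyz":[15,6,-92],"rot":[0,0,0]},{"xyz":[45,17,-92],"rot":[0,0,0]},{"xyz":[80,30,-92],"rot":[0,0,0]},{"xyz":[105,40,-92],"rot":[0,0,0]},{"xyz":[113,43,-92],"rot":[0,0,0]},{"xyz":[113,43,-92],"rot":[0,0,0]},{"xyz":[113,43,-92],"rot":[0,0,0]}]'
python3 - <<'E'
from h import *
o=ctrl.get_obs(); print(totool(np.array([671.9,35,33])-o['ee_pos']).round(1))
E
```

```text
t: 10.02
ee_pos: [670.7, 35.2, 123.8]
orientation: [-3.09, -0.565, 0.003]
ft_force: [-0.8, 0.2, -0.3]
width: 87.5
grasp_force: 0.0
[ 1.2  0.7 90.8]
```

```bash
python3 -m inch '[{"xyz":[1,0,30],"rot":[0,0,0]},{"xyz":[1,0,60],"rot":[0,0,0]},{"xyz":[1,0,82],"rot":[0,0,0]},{"xyz":[1,0,91],"rot":[0,0,0]},{"xyz":[1,0,91],"rot":[0,0,0]},{"xyz":[1,0,91],"rot":[0,0,0]}]'; python3 -m inch '[{"xyz":[0,0,0],"rot":[0,0,0]},{"xyz":[0,0,0],"rot":[0,0,0]},{"xyz":[0,0,0],"rot":[0,0,0]},{"xyz":[0,0,0],"rot":[0,0,0]},{"xyz":[0,0,0],"rot":[0,0,0]},{"xyz":[0,0,0],"rot":[0,0,0]},{"xyz":[0,0,0],"rot":[0,0,0]}]' 255;  python3 -m inch '[{"xyz":[0,0,-3],"rot":[0,0,0]},{"xyz":[0,0,-10],"rot":[0,0,0]},{"xyz":[0,0,-20],"rot":[0,0,0]},{"xyz":[0,0,-27],"rot":[0,0,0]},{"xyz":[0,0,-30],"rot":[0,0,0]},{"xyz":[0,0,-30],"rot":[0,0,0]},{"xyz":[0,0,-30],"rot":[0,0,0]},{"xyz":[0,0,-30],"rot":[0,0,0]},{"xyz":[0,0,-30],"rot":[0,0,0]},{"xyz":[0,0,-30],"rot":[0,0,0]},{"xyz":[0,0,-30],"rot":[0,0,0]}]'
```

```text
t: 10.52
ee_pos: [672.2, 35.6, 34.0]
orientation: [-3.09, -0.565, 0.001]
ft_force: [0.1, -0.8, 0.2]
width: 87.8
grasp_force: 0.0
t: 11.1
ee_pos: [673.3, 35.6, 34.2]
orientation: [-3.09, -0.565, -0.001]
ft_force: [-1.2, 1.1, 4.2]
width: 55.6
grasp_force: 30.0
t: 12.02
ee_pos: [672.8, 35.5, 63.3]
orientation: [-3.09, -0.565, 0.001]
ft_force: [0.4, -0.3, -4.4]
width: 55.5
grasp_force: 30.0
```

It reads about 4 N, so this jar is the half-full one. It goes back down, and then I fetch the full jar.

```bash
python3 -m inch '[{"xyz":[0,0,8],"rot":[0,0,0]},{"xyz":[0,0,17],"rot":[0,0,0]},{"xyz":[0,0,23],"rot":[0,0,0]},{"xyz":[0,0,26],"rot":[0,0,0]},{"xyz":[0,0,28],"rot":[0,0,0]},{"xyz":[0,0,29],"rot":[0,0,0]},{"xyz":[0,0,29.5],"rot":[0,0,0]},{"xyz":[0,0,30],"rot":[0,0,0]},{"xyz":[0,0,30],"rot":[0,0,0]}]';  python3 -m inch '[{"xyz":[0,0,0],"rot":[0,0,0]},{"xyz":[0,0,0],"rot":[0,0,0]},{"xyz":[0,0,0],"rot":[0,0,0]},{"xyz":[0,0,0],"rot":[0,0,0]},{"xyz":[0,0,0],"rot":[0,0,0]},{"xyz":[0,0,0],"rot":[0,0,0]}]' 0
python3 - <<'E'
from h import *
o=ctrl.get_obs(); print(totool(np.array([420.6,-43,125])-o['ee_pos']).round(1))
E
```

```text
t: 12.77
ee_pos: [673.1, 35.6, 34.3]
orientation: [3.09, 0.565, 0.001]
ft_force: [-2.6, -0.1, 2.3]
width: 55.3
grasp_force: 30.0
t: 13.27
ee_pos: [673.1, 35.5, 33.7]
orientation: [3.09, 0.565, 0.0]
ft_force: [1.1, 1.0, -0.4]
width: 87.2
grasp_force: 0.0
[-264.   -15.9  -91.4]
```

```bash
python3 -m inch '[{"xyz":[0,0,-25],"rot":[0,0,0]},{"xyz":[0,0,-60],"rot":[0,0,0]},{"xyz":[0,0,-91],"rot":[0,0,0]},{"xyz":[-15,-1,-91],"rot":[0,0,0]},{"xyz":[-50,-3,-91],"rot":[0,0,0]},{"xyz":[-90,-5,-91],"rot":[0,0,0]},{"xyz":[-130,-8,-91],"rot":[0,0,0]},{"xyz":[-170,-10,-91],"rot":[0,0,0]},{"xyz":[-210,-13,-91],"rot":[0,0,0]},{"xyz":[-245,-15,-91],"rot":[0,0,0]},{"xyz":[-264,-16,-91],"rot":[0,0,0]},{"xyz":[-264,-16,-91],"rot":[0,0,0]}]'
python3 -m inch '[{"xyz":[0,0,0],"rot":[0,0,0]},{"xyz":[0,0,0],"rot":[0,0,0]}]'
python3 - <<'E'
from h import *
o=ctrl.get_obs(); print(totool(np.array([420.6,-43,32])-o['ee_pos']).round(1))
c=np.mean([[633,-207],[648,-399],[458,-411],[442,-220]],axis=0);print(c)
E
```

```text
t: 14.27
ee_pos: [415.9, -43.4, 124.4]
orientation: [-3.09, -0.563, 0.006]
ft_force: [0.4, 0.4, -0.5]
width: 88.2
grasp_force: 0.0
t: 14.43
ee_pos: [422.4, -43.0, 125.2]
orientation: [3.09, 0.565, 0.004]
ft_force: [0.5, -0.2, 0.1]
width: 87.9
grasp_force: 0.0
[-1.9 -0.8 93.2]
[ 545.25 -309.25]
```

```bash
python3 -m inch '[{"xyz":[-1,0,30],"rot":[0,0,0]},{"xyz":[-1,0,60],"rot":[0,0,0]},{"xyz":[-1,0,82],"rot":[0,0,0]},{"xyz":[-1,0,92],"rot":[0,0,0]},{"xyz":[-1,0,92],"rot":[0,0,0]},{"xyz":[-1,0,92],"rot":[0,0,0]}]'; python3 -m inch '[{"xyz":[0,0,0],"rot":[0,0,0]},{"xyz":[0,0,0],"rot":[0,0,0]},{"xyz":[0,0,0],"rot":[0,0,0]},{"xyz":[0,0,0],"rot":[0,0,0]},{"xyz":[0,0,0],"rot":[0,0,0]},{"xyz":[0,0,0],"rot":[0,0,0]},{"xyz":[0,0,0],"rot":[0,0,0]}]' 255;  python3 -m inch '[{"xyz":[0,0,-3],"rot":[0,0,0]},{"xyz":[0,0,-10],"rot":[0,0,0]},{"xyz":[0,0,-22],"rot":[0,0,0]},{"xyz":[0,0,-40],"rot":[0,0,0]},{"xyz":[0,0,-60],"rot":[0,0,0]},{"xyz":[0,0,-80],"rot":[0,0,0]},{"xyz":[0,0,-98],"rot":[0,0,0]},{"xyz":[0,0,-110],"rot":[0,0,0]},{"xyz":[0,0,-118],"rot":[0,0,0]},{"xyz":[0,0,-120],"rot":[0,0,0]},{"xyz":[0,0,-120],"rot":[0,0,0]},{"xyz":[0,0,-120],"rot":[0,0,0]}]'
python3 - <<'E'
from h import *
o=ctrl.get_obs(); print(totool(np.array([545.2,-309.2,150])-o['ee_pos']).round(1))
E
```

```text
t: 14.93
ee_pos: [420.3, -43.1, 32.5]
orientation: [-3.09, -0.566, 0.001]
ft_force: [-0.6, -0.0, -0.2]
width: 88.0
grasp_force: 0.0
t: 15.52
ee_pos: [419.9, -43.3, 33.2]
orientation: [3.09, 0.565, 0.001]
ft_force: [-0.8, 0.2, 7.7]
width: 56.3
grasp_force: 30.0
t: 16.52
ee_pos: [418.8, -43.2, 152.1]
orientation: [-3.09, -0.565, 0.002]
ft_force: [1.8, 0.2, -5.5]
width: 56.3
grasp_force: 30.0
[ 24.  293.5   1.9]
```

```bash
python3 -m inch '[{"xyz":[0,4,0],"rot":[0,0,0]},{"xyz":[1,15,0],"rot":[0,0,0]},{"xyz":[3,33,0],"rot":[0,0,0]},{"xyz":[5,58,0],"rot":[0,0,0]},{"xyz":[7,85,0],"rot":[0,0,0]},{"xyz":[9,112,0],"rot":[0,0,0]},{"xyz":[11,140,0],"rot":[0,0,0]},{"xyz":[13,168,0],"rot":[0,0,0]},{"xyz":[16,195,0],"rot":[0,0,0]},{"xyz":[18,222,0],"rot":[0,0,0]},{"xyz":[20,247,0],"rot":[0,0,0]},{"xyz":[22,267,0],"rot":[0,0,0]}]'
python3 -m inch '[{"xyz":[1,13,0],"rot":[0,0,0]},{"xyz":[2,22,0],"rot":[0,0,0]},{"xyz":[2,26,0],"rot":[0,0,0]},{"xyz":[2,26,0],"rot":[0,0,0]},{"xyz":[2,26,10],"rot":[0,0,0]},{"xyz":[2,26,22],"rot":[0,0,0]},{"xyz":[2,26,32],"rot":[0,0,0]},{"xyz":[2,26,38],"rot":[0,0,0]},{"xyz":[2,26,40],"rot":[0,0,0]},{"xyz":[2,26,40],"rot":[0,0,0]},{"xyz":[2,26,40],"rot":[0,0,0]}]'
python3 - <<'E'
from h import *
o=ctrl.get_obs(); print(totool(np.array([545.2,-309.2,103])-o['ee_pos']).round(1))
cv2.imwrite('pics/s2.png',ctrl.get_image('scene')[:,:,::-1])
E
```

```text
t: 17.52
ee_pos: [534.9, -288.1, 151.5]
orientation: [-3.09, -0.564, 0.001]
ft_force: [0.2, -0.4, -6.0]
width: 56.1
grasp_force: 30.0
t: 18.43
ee_pos: [545.8, -308.7, 112.6]
orientation: [-3.09, -0.565, 0.0]
ft_force: [-0.3, 0.0, -5.8]
width: 56.1
grasp_force: 30.0
[-0.7  0.2  9.6]
```

View pics/s2.png

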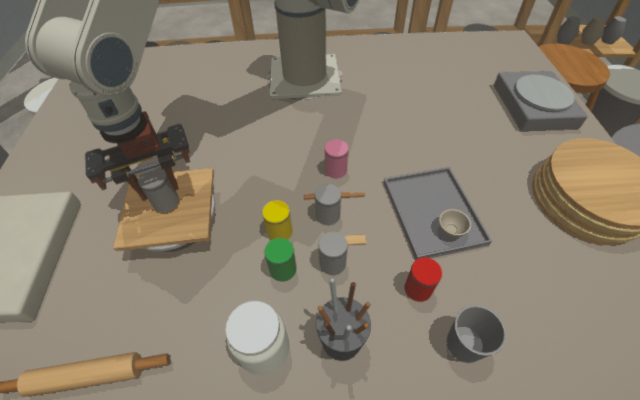

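The picture shows the full jar held upright over the board at about (158,190), with the other two jars standing at (328,205) and (333,253). Lowering it slowly.

```bash
python3 -m inch '[{"xyz":[0,0,3],"rot":[0,0,0]},{"xyz":[0,0,6],"rot":[0,0,0]},{"xyz":[0,0,7.5],"rot":[0,0,0]},{"xyz":[0,0,8.5],"rot":[0,0,0]},{"xyz":[0,0,9],"rot":[0,0,0]},{"xyz":[0,0,9.5],"rot":[0,0,0]},{"xyz":[0,0,9.5],"rot":[0,0,0]},{"xyz":[0,0,9.5],"rot":[0,0,0]}]'
```

```text
t: 19.15
ee_pos: [545.7, -308.9, 103.3]
orientation: [3.09, 0.565, 0.0]
ft_force: [-0.6, 0.0, -3.9]
width: 56.3
grasp_force: 30.0
```

Contact has begun, as the load fell from 5.8 to 3.9 N. A little more.

```bash
python3 -m inch '[{"xyz":[0,0,0.3],"rot":[0,0,0]},{"xyz":[0,0,0.6],"rot":[0,0,0]},{"xyz":[0,0,0.6],"rot":[0,0,0]},{"xyz":[0,0,0.6],"rot":[0,0,0]}]'; python3 -m inch '[{"xyz":[0,0,0],"rot":[0,0,0]},{"xyz":[0,0,0],"rot":[0,0,0]},{"xyz":[0,0,0],"rot":[0,0,0]},{"xyz":[0,0,0],"rot":[0,0,0]},{"xyz":[0,0,0],"rot":[0,0,0]},{"xyz":[0,0,0],"rot":[0,0,0]}]' 0
python3 - <<'E'
from h import *
o=ctrl.get_obs(); print(totool(np.array([551.1,35.3,195])-o['ee_pos']).round(1))
E
```

```text
t: 19.48
ee_pos: [545.7, -308.9, 103.3]
orientation: [3.09, 0.565, 0.0]
ft_force: [-4.9, 1.7, 6.3]
width: 55.8
grasp_force: 30.0
t: 19.98
ee_pos: [545.8, -308.9, 102.5]
orientation: [3.09, 0.565, 0.0]
ft_force: [-0.1, -0.3, 0.1]
width: 87.4
grasp_force: 0.0
[ 126.8 -320.   -92.5]
```

```bash
python3 -m inch '[{"xyz":[0,0,-20],"rot":[0,0,0]},{"xyz":[0,0,-55],"rot":[0,0,0]},{"xyz":[0,0,-85],"rot":[0,0,0]},{"xyz":[5,-13,-92],"rot":[0,0,0]},{"xyz":[17,-43,-92],"rot":[0,0,0]},{"xyz":[30,-76,-92],"rot":[0,0,0]},{"xyz":[43,-110,-92],"rot":[0,0,0]},{"xyz":[57,-145,-92],"rot":[0,0,0]},{"xyz":[71,-180,-92],"rot":[0,0,0]},{"xyz":[85,-215,-92],"rot":[0,0,0]},{"xyz":[99,-250,-92],"rot":[0,0,0]},{"xyz":[112,-283,-92],"rot":[0,0,0]}]'
python3 -m inch '[{"xyz":[11,-27,0],"rot":[0,0,0]},{"xyz":[15,-37,0],"rot":[0,0,0]},{"xyz":[15,-37,20],"rot":[0,0,0]},{"xyz":[15,-37,50],"rot":[0,0,0]},{"xyz":[15,-37,70],"rot":[0,0,0]},{"xyz":[15,-37,70],"rot":[0,0,0]},{"xyz":[15,-37,70],"rot":[0,0,0]}]'
python3 - <<'E'
from h import *
o=ctrl.get_obs(); print(totool(np.array([551.1,35.3,33])-o['ee_pos']).round(1))
E
```

```text
t: 20.98
ee_pos: [549.6, -2.2, 194.2]
orientation: [-3.09, -0.565, 0.0]
ft_force: [0.3, -0.3, 0.2]
width: 88.1
grasp_force: 0.0
t: 21.57
ee_pos: [550.3, 35.0, 123.7]
orientation: [-3.09, -0.565, 0.004]
ft_force: [-0.3, -0.7, 0.3]
width: 87.9
grasp_force: 0.0
[ 1.1  0.1 90.7]
```

```bash
python3 -m inch '[{"xyz":[1,0,30],"rot":[0,0,0]},{"xyz":[1,0,60],"rot":[0,0,0]},{"xyz":[1,0,82],"rot":[0,0,0]},{"xyz":[1,0,91],"rot":[0,0,0]},{"xyz":[1,0,91],"rot":[0,0,0]},{"xyz":[1,0,91],"rot":[0,0,0]}]'; python3 -m inch '[{"xyz":[0,0,0],"rot":[0,0,0]},{"xyz":[0,0,0],"rot":[0,0,0]},{"xyz":[0,0,0],"rot":[0,0,0]},{"xyz":[0,0,0],"rot":[0,0,0]},{"xyz":[0,0,0],"rot":[0,0,0]},{"xyz":[0,0,0],"rot":[0,0,0]},{"xyz":[0,0,0],"rot":[0,0,0]}]' 255;  python3 -m inch '[{"xyz":[0,0,-3],"rot":[0,0,0]},{"xyz":[0,0,-10],"rot":[0,0,0]},{"xyz":[0,0,-22],"rot":[0,0,0]},{"xyz":[0,0,-40],"rot":[0,0,0]},{"xyz":[0,0,-58],"rot":[0,0,0]},{"xyz":[0,0,-72],"rot":[0,0,0]},{"xyz":[0,0,-78],"rot":[0,0,0]},{"xyz":[0,0,-80],"rot":[0,0,0]},{"xyz":[0,0,-80],"rot":[0,0,0]},{"xyz":[0,0,-80],"rot":[0,0,0]}]'
python3 - <<'E'
from h import *
o=ctrl.get_obs(); print(totool(np.array([506,265.5,113])-o['ee_pos']).round(1))
E
```

```text
t: 22.07
ee_pos: [553.0, 35.6, 34.7]
orientation: [3.09, 0.565, 0.002]
ft_force: [0.6, -0.5, 0.9]
width: 87.8
grasp_force: 0.0
t: 22.65
ee_pos: [552.5, 35.7, 34.0]
orientation: [3.09, 0.565, 0.001]
ft_force: [0.3, -1.2, 3.9]
width: 55.1
grasp_force: 30.0
t: 23.48
ee_pos: [551.6, 35.8, 113.2]
orientation: [-3.09, -0.565, 0.001]
ft_force: [0.5, 0.6, -1.7]
width: 55.3
grasp_force: 30.0
[ 3.87e+01 -2.31e+02  2.00e-01]
```

```bash
python3 -m inch '[{"xyz":[1,-4,0],"rot":[0,0,0]},{"xyz":[3,-15,0],"rot":[0,0,0]},{"xyz":[6,-35,0],"rot":[0,0,0]},{"xyz":[10,-60,0],"rot":[0,0,0]},{"xyz":[15,-88,0],"rot":[0,0,0]},{"xyz":[20,-116,0],"rot":[0,0,0]},{"xyz":[25,-144,0],"rot":[0,0,0]},{"xyz":[29,-172,0],"rot":[0,0,0]},{"xyz":[33,-198,0],"rot":[0,0,0]},{"xyz":[37,-217,0],"rot":[0,0,0]},{"xyz":[39,-228,0],"rot":[0,0,0]},{"xyz":[39,-231,0],"rot":[0,0,0]}]'
python3 -m inch '[{"xyz":[0,0,0],"rot":[0,0,0]},{"xyz":[0,0,8],"rot":[0,0,0]},{"xyz":[0,0,24],"rot":[0,0,0]},{"xyz":[0,0,42],"rot":[0,0,0]},{"xyz":[0,0,56],"rot":[0,0,0]},{"xyz":[0,0,63],"rot":[0,0,0]},{"xyz":[0,0,66],"rot":[0,0,0]},{"xyz":[0,0,66],"rot":[0,0,0]},{"xyz":[0,0,66],"rot":[0,0,0]}]'
python3 - <<'E'
from h import *
o=ctrl.get_obs(); print(totool(np.array([506,265.5,39])-o['ee_pos']).round(1))
E
```

```text
t: 24.48
ee_pos: [506.0, 267.7, 113.1]
orientation: [-3.09, -0.569, 0.001]
ft_force: [0.4, -0.0, -1.6]
width: 55.4
grasp_force: 30.0
t: 25.23
ee_pos: [507.2, 265.3, 47.9]
orientation: [-3.09, -0.564, -0.001]
ft_force: [-0.6, -0.8, -1.1]
width: 55.2
grasp_force: 30.0
[-1.1 -0.6  8.9]
```

```bash
python3 -m inch '[{"xyz":[0,0,3],"rot":[0,0,0]},{"xyz":[0,0,5.5],"rot":[0,0,0]},{"xyz":[0,0,7],"rot":[0,0,0]},{"xyz":[0,0,8],"rot":[0,0,0]},{"xyz":[0,0,8.5],"rot":[0,0,0]},{"xyz":[0,0,8.8],"rot":[0,0,0]},{"xyz":[0,0,8.8],"rot":[0,0,0]},{"xyz":[0,0,8.8],"rot":[0,0,0]}]'
```

```text
t: 25.9
ee_pos: [506.9, 265.7, 39.1]
orientation: [-3.09, -0.565, -0.0]
ft_force: [-0.7, -0.4, 1.6]
width: 55.0
grasp_force: 30.0
```

It's resting on the tray floor, so I'll open and retreat.

```bash
python3 -m inch '[{"xyz":[0,0,0],"rot":[0,0,0]},{"xyz":[0,0,0],"rot":[0,0,0]},{"xyz":[0,0,0],"rot":[0,0,0]},{"xyz":[0,0,0],"rot":[0,0,0]},{"xyz":[0,0,0],"rot":[0,0,0]},{"xyz":[0,0,0],"rot":[0,0,0]}]' 0
python3 -m inch '[{"xyz":[0,0,-20],"rot":[0,0,0]},{"xyz":[0,0,-50],"rot":[0,0,0]},{"xyz":[0,0,-85],"rot":[0,0,0]},{"xyz":[0,0,-120],"rot":[0,0,0]},{"xyz":[0,0,-150],"rot":[0,0,0]},{"xyz":[-30,0,-170],"rot":[0,0,0]},{"xyz":[-65,0,-180],"rot":[0,0,0]},{"xyz":[-100,0,-180],"rot":[0,0,0]},{"xyz":[-120,0,-180],"rot":[0,0,0]},{"xyz":[-120,0,-180],"rot":[0,0,0]},{"xyz":[-120,0,-180],"rot":[0,0,0]}]'
python3 - <<'E'
from h import *
cv2.imwrite('pics/s3.png',ctrl.get_image('scene')[:,:,::-1])
E
```

```text
t: 26.4
ee_pos: [506.8, 265.6, 38.7]
orientation: [-3.09, -0.565, -0.0]
ft_force: [-0.5, 0.4, -0.7]
width: 87.1
grasp_force: 0.0
t: 27.32
ee_pos: [394.3, 223.1, 219.2]
orientation: [-3.09, -0.566, -0.002]
ft_force: [0.6, -0.1, -0.2]
width: 87.9
grasp_force: 0.0
```

View pics/s3.png

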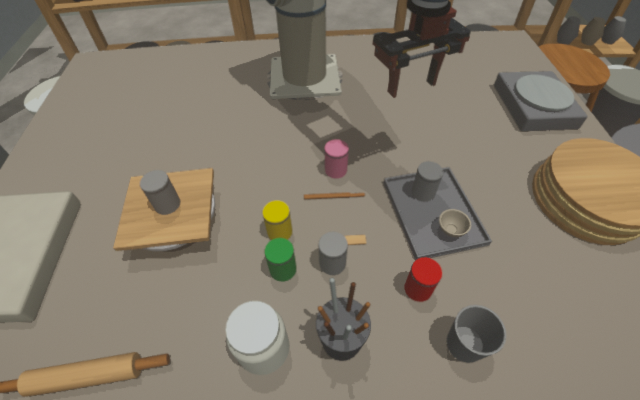

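The full jar stands on the board at (160,193), the empty one in the free half of the tray at (428,182), and the half-full one on the table at (333,253). The bowl, knife and rib look undisturbed and the gripper is clear.

```bash
python3 -c "
from workcell import ctrl
print(ctrl.close_job())"
```

```text
the job is handed in; nothing more can be done
None
```

The job is handed in at about 27 s: by lifted weight, the full jar (6.0 N) stands on the wheel board, the empty one (1.8 N) is in the refill tray and the half-full one (about 4 N) is back on the table; the last picture shows all three upright and the bowl, knife and rib undisturbed.

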